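# Stack the last blue-lidded parts box in the dispatch tray

### The arm

A 6-joint arm with a two-finger parallel gripper is mounted at the origin on the work surface. World frame = base frame: x ahead of the robot, y to its left, z up, the work surface at z = 0. Lengths are in m, angles in degrees, forces in N, time in s.
With the tool pointing down it reaches from about 0.3 to 0.75 m from the base axis. Payload 8.5 kg.
Tool frame: the origin (TCP) lies midway between the tips of the shut fingers; the grasp point (between the pads) lies 19 mm behind it (env.pinch_z is the z of the grasp point in the tool frame, in m); z points along the fingers, y is the line along which they close (so a half turn about z gives the same grasp; the last joint's range is limited). The gripper opens to 85 mm and grips with 20 to 120 N. Pads are 22 mm wide; open, the fingers measure 114 mm over their backs; the gripper's body (76 mm by 85 mm) begins 54 mm behind the grasp point. The pads swing forward as they close: fully open they stand 13 mm farther back than shut.
Start: joints at [57.68, 21.807, 74.336, -0, 83.858, -12.336], TCP at [0.188, 0.517, 0.231] pointing down, gripper open.
Joint ranges: [-178.18, 178.18], [-50.72, 133.34], [12.68, 142.11], [-81.47, 261.47], [9.98, 163.14], [-165.26, 165.26]. Speed limits (degrees/s): [136.94, 136.94, 180, 180, 180, 180].

### API

Orientations are given as a 3x3 rotation matrix whose columns are the frame's x, y, z axes.
In Python, from rig import env gives the robot as it stands.
- The arm moves only by the tool arm_command, never from a script. Its argument "deltas" is a list of rows, each an object of numbers: "rx", "ry", "rz": the turn, a rotation vector about the tool's x, y, z in rad; "dx", "dy", "dz": the shift along the tool's x, y, z in m; "fingers": the finger opening in m, from 0 to 0.0854. In form: [{"rx": .., "ry": .., "rz": .., "dx": .., "dy": .., "dz": .., "fingers": ..}, ...]. A call has 1 to 12 rows; each row shifts and turns the commanded pose from where the row before left it, along the tool's axes as they then stand; what a row does not reach is not made up. A row lasts 1/10 s, in which the tool goes at most 50 mm and 8.59 degrees, less where a joint would pass 70% of its speed; a pose out of reach is approached as far as the arm can. A call is refused whole if a number of a shift passes 0.05 or a number of a turn 0.15, either way. A call with a gripper value outside its range is refused whole. The fingers move at their own pace and stop on an object; "squeeze" is the grip in N (left out, the last holds). Time passes only in rows, so rows that do not move let the fingers close. It gives the time, the measured TCP pose, the force, the opening and the grip force at its end, in the units of the state.
- env.observe(): the state, without advancing time (a new reading comes with each control period).
- env.get_image(name): name is "scene" or "top"; returns a dict with "color" (384x512x3 uint8, blue, green, red), "camera_matrix" (3x3 intrinsics, pixels), "k1" (the pictures are not rectified: a ray, as slopes to the right and down, at radius r is drawn at 1 + k1 r^2 times it, then the intrinsics apply), "eye" and "orientation" of the camera in the world. Camera axes: x right, y up, looking along -z (the intrinsics and any distortion apply to the point x, -y, -z); pixel columns grow to the right and rows downward; lengths in m; the calibration is good to about 2 mm. A picture is of the moment at which its call begins. There is no depth.
- env.close_job(): hands the job in; it is judged then, once.
Trained networks look in a picture, given as the dict that the camera call returned (one of the last four; its "shot" number tells which), for a name from the list of things; names that differ only in an ending like _2 or _b are one class to them, and where a whole thing is asked for, a point or a joint stands for the part that bears it (a point fixed in the world has none). Each returns a list of dicts, best first, with "p" (0 to 1); they miss things now and then, are a little off and sometimes report something else, mostly with a low value. They report only what shows in the picture. A call takes as long as a camera call. They do not tell look-alikes from the thing itself.
- env.look_for(query, picture): "box" ([left, top, right, bottom] in pixels, round what is visible of it).
- env.tip_of(query, picture): "location" ([column, row] in pixels: a listed point, or the origin of a listed thing).
The state is a dict: "time_s": time; "q": joint angles; "qvel": joint speeds; "joint_efforts": joint torques, N m; "position": TCP position; "tool_rot": TCP orientation; "ft_force": force on the tool from outside, world axes, zero at the start; "wrist_torque": the same for the moment, N m; "grip_width": finger opening in m; "gripper_force": force on a finger pad.
Only numpy, scipy, OpenCV 4.12 (cv2) and the standard library are available. Lean on these libraries where they do the work, as an engineer would, in place of code of your own. Each camera call takes 0.05 s, during which the arm holds its last target. There are 200 camera calls.

### The job

The blue-lidded parts box is packed so close to the white-lidded ones in the red tote that it can only be lifted by its short ends, and the black dispatch tray leaves room for fingers only at the long sides. So lift it out, set it down upright on the bare bench without dropping it and let go, then take it by its long sides and lower it gently onto the single box in the tray, in line with it, keeping hold until its underside is fully home over the four lugs of the lid below. Leave the white-lidded boxes in the tote and the two-high stack in the tray where they are.

Things in the scene. Friction and masses are not known exactly. Their poses are not given: they have to be found in the camera images.
- tote: red open tote, fixed, 160 (x) x 190 (y) x 55 mm high, walls and floor 4 mm; origin: centre of its underside, on the bench. Three lidded boxes stand on its floor side by side along its y (centres 54 mm apart, gaps 4 mm), long sides along its x, at least 37 mm free beyond each short end. The blue-lidded one may be in any of the three places.
- box_blue: box to move: clear, full of black parts, blue lid snapped shut (one solid, 0.11 to 0.22 kg). 66 (x) x 50 (y) x 40 mm high to the lid face; origin: centre of its underside, z up. Four lugs stand on the lid; in the underside, right below them, are four square pockets 13 x 13 mm, 6 mm deep, that drop over the lugs of another box with 1.5 mm play all round, either way round, not crosswise.
- box_white1: same box with a white lid, in the tote; stays there
- box_white2: same box with a white lid, in the tote; stays there
- tray: black tray, fixed, 150 (x) x 64 (y) mm, floor 4 mm thick, lip 14 mm high; origin: centre of its underside, on the bench. Two boxes stand in it end to end along its x (centres 36 mm either side of its origin, 6 mm gap); either may be the single one. Tote and tray may change sides (left/right of the robot); at least 200 mm of bare bench lies between them.
- box_single: same box as box_blue (blue lid, same axes and origin), loose in the tray, nothing on it; box_blue goes on it, its origin then 40 mm above this one, x axes parallel either way round. Lid face 44 mm above the bench; its four tapered round lugs at x +-23, y +-15 mm stand 5 mm higher (10 mm across at the foot, 6 at the top).
- box_lower: same box, blue lid, bottom of the two-high stack in the tray
- box_upper: same box, blue lid, seated on box_lower's lugs; its lid face is 84 mm above the bench, its lugs reach 89 mm
Things that resemble listed ones, but are neither listed nor needed, are in the scene too. Of the things that look like the tray, the middle-sized one is meant.

How it is judged:
By the outcome, as a careful person would: the job done as asked, in the order asked, and still so for the second after the job is handed in, with the robot touching nothing.
It also fails if it takes over 51 s, if anything falls off the work surface, if the arm or the gripper's body presses on something with over 40 N, if the wrist force passes 120 N, or if a joint passes its speed limit or range.

## Working session

There is one attempt and no reset: what is moved stays moved. The work goes in short steps, Python scripts to look and compute and a tool call to move; the robot and the scene stay as the last step left them, time stands still between calls to the robot, and variables do not carry over. Pictures are saved under pics/ and viewed, at most 10 in all, crops included, and the job is handed in when it is done.

Besides the shell and the picture viewer there is one more tool, called after "Request:" as name([rows], argument=value, ...), one row to a line, values as JSON. arm_command: Moves the arm, as the interface text tells. Its arguments: {"type":"object","properties":{"deltas":{"type":"array"},"squeeze":{"type":"number"}},"required":["deltas"]}

```bash
mkdir -p pics; ls
cat > h.py <<'E'
import numpy as np, cv2
from rig import env
def ray(im,px):
    K=np.array(im["camera_matrix"]);k=np.array([im["k1"],0,0,0,0],float)
    # drawn = 1+k1 r^2 times
    u=cv2.undistortPoints(np.array([[px]],float),K,k)[0,0]
    d=np.array(im["orientation"])@np.array([u[0],-u[1],-1.0])
    return np.array(im["eye"],float),d/np.linalg.norm(d)
def atz(im,px,z):
    e,d=ray(im,px);return e+d*(z-e[2])/d[2]
def proj(im,P):
    K=np.array(im["camera_matrix"]);p=(np.asarray(P,float).reshape(-1,3)-im["eye"])@np.array(im["orientation"])
    s=np.c_[p[:,0]/-p[:,2],-p[:,1]/-p[:,2]];s=s*(1+im["k1"]*(s**2).sum(1))[:,None]
    return np.c_[s,np.ones(len(s))]@K.T[:,:2]
def tri(rs):
    A=sum(np.eye(3)-np.outer(d,d) for e,d in rs);b=sum((np.eye(3)-np.outer(d,d))@e for e,d in rs)
    return np.linalg.solve(A,b)
E
python3 - <<'E'
from h import *
print(env.pinch_z)
a=env.get_image("top");b=env.get_image("scene")
for n,i in(("top",a),("scene",b)):
    print(n,i["camera_matrix"],i["k1"],i["eye"],i["orientation"])
    for q in["tote","tray","box_blue","box_white1","box_single","box_upper"]:
        print(q,[(np.round(x["location"]),round(x["p"],2)) for x in env.tip_of(q,i)][:6])
cv2.imwrite("pics/a.png",np.vstack([a["color"]]));cv2.imwrite("pics/b.png",b["color"])
E
```

```text
pics
-0.0187
top [[414.15549483   0.         253.15689613]
 [  0.         414.15549483 196.07639548]
 [  0.           0.           1.        ]] -0.069379349108876 [ 0.35649549 -0.05307517  1.11473592] [[ 0.01367237  0.99488559 -0.10007862]
 [-0.99987749  0.01436611  0.0062145 ]
 [ 0.00762045  0.09998139  0.99496013]]
tote [(array([145., 162.]), 0.94)]
tray [(array([385., 271.]), 0.97), (array([364., 189.]), 0.67), (array([144., 161.]), 0.55), (array([309., 197.]), 0.52)]
box_blue [(array([127., 160.]), 0.89), (array([306., 208.]), 0.63)]
box_white1 [(array([146., 161.]), 0.96)]
box_single [(array([307., 180.]), 0.92)]
box_upper [(array([308., 208.]), 0.6)]
scene [[455.50198941   0.         248.15952919]
 [  0.         455.50198941 181.61975945]
 [  0.           0.           1.        ]] -0.03919949566737288 [ 0.81879611 -0.73338275  0.79897491] [[ 0.87929339 -0.31776858  0.35477635]
 [ 0.47610027  0.60692317 -0.63637473]
 [-0.01310209  0.72846922  0.68495324]]
tote [(array([337., 153.]), 0.98)]
tray [(array([230., 256.]), 0.97), (array([194., 309.]), 0.85), (array([ 96., 290.]), 0.7)]
box_blue [(array([341., 139.]), 0.78), (array([214., 234.]), 0.7), (array([327., 159.]), 0.58)]
box_white1 [(array([335., 153.]), 0.56), (array([327., 158.]), 0.56)]
box_single [(array([239., 258.]), 0.73)]
box_upper [(array([216., 235.]), 0.79), (array([340., 141.]), 0.32)]
```

View pics/a.png

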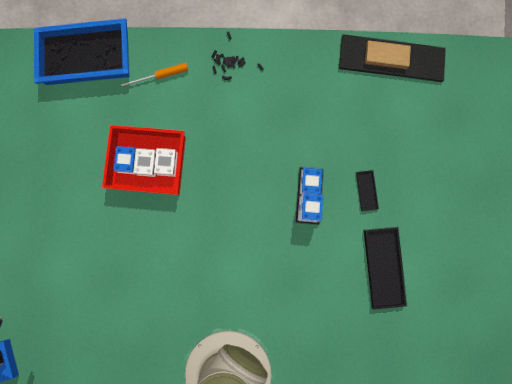

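View pics/b.png

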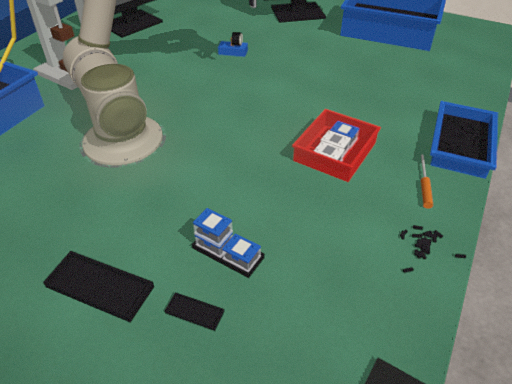

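The top view shows the red tote at about (145,161), with the blue-lidded box in its leftmost place (125,159). The tray is at (310,195), with lids at (312,181) and (312,207). The scene view shows the stack at (213,222) and the single box at (243,248), so the single is the far (+x) one. The other black trays and slabs are look-alikes. Next I'll measure the lids.

```bash
cat >> h.py <<'E'
def bluemask(im):
    h=cv2.cvtColor(im["color"],cv2.COLOR_BGR2HSV)
    return ((h[...,0]>98)&(h[...,0]<125)&(h[...,1]>120)&(h[...,2]>60)).astype(np.uint8)
def lids(im,roi):
    x0,y0,x1,y1=roi;m=np.zeros(im["color"].shape[:2],np.uint8);m[y0:y1,x0:x1]=bluemask(im)[y0:y1,x0:x1]
    n,l,s,c=cv2.connectedComponentsWithStats(m,connectivity=4)
    out=[]
    for i in range(1,n):
        if s[i,4]>25:
            ct=max(cv2.findContours((l==i).astype(np.uint8),0,1)[0],key=cv2.contourArea);out.append((s[i],ct))
    return out
E
python3 - <<'E'
from h import *
a=env.get_image("top");b=env.get_image("scene")
for n,im,rois in(("top",a,[(100,120,190,200),(290,160,330,230)]),("scene",b,[(290,105,380,180),(185,200,270,275)])):
    for r in rois:
        for s,ct in lids(im,r):
            (c,wh,ang)=cv2.minAreaRect(ct);print(n,s,np.round(c,1),np.round(wh,1),round(ang,1))
def crop(im,r,w=395):
    x0,y0,x1,y1=r;return cv2.resize(im["color"][y0:y1,x0:x1],(w,295),interpolation=cv2.INTER_CUBIC)
t=[crop(a,(95,120,195,195)),crop(a,(260,158,360,233)),crop(b,(286,103,386,178)),crop(b,(180,203,280,278))]
cv2.imwrite("pics/c.png",np.vstack([np.hstack(t[:2]),np.hstack(t[2:])]))
E
```

```text
top [114 146  21  26 317] [124.2 158.7] [19.4 24.3] 5.2
top [302 167  22  54 707] [312.5 193.5] [21. 53.] 0.0
scene [331 122  28  16 153] [344.5 129. ] [25.5 10.9] 19.3
scene [193 208  39  28 454] [211.8 221.2] [29.7 26.5] 38.7
scene [222 234  39  29 461] [240.9 247.7] [29.8 26. ] 36.9
scene [195 235  18  12  45] [202.9 240.7] [19.2  3.7] 28.3
```

View pics/c.png

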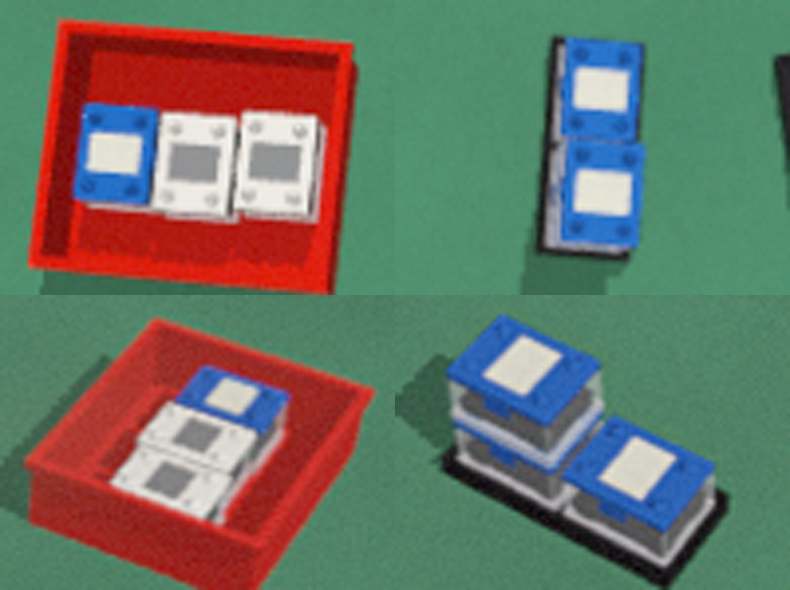

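The crops show clear lids with central labels. I'll triangulate the label centres for position and use the outlines for yaw.

```bash
cat >> h.py <<'E'
def label(im,roi):
    """soft centroid of the pale label inside the convex hull of the blue lid"""
    x0,y0,x1,y1=roi;s=8
    c=cv2.resize(im["color"][y0:y1,x0:x1],None,fx=s,fy=s,interpolation=cv2.INTER_CUBIC)
    h=cv2.cvtColor(c,cv2.COLOR_BGR2HSV).astype(int)
    bl=((h[...,0]>98)&(h[...,0]<125)&(h[...,1]>110)&(h[...,2]>60)).astype(np.uint8)
    n,l,st,_=cv2.connectedComponentsWithStats(bl);i=1+st[1:,4].argmax()
    hull=cv2.convexHull(max(cv2.findContours((l==i).astype(np.uint8),0,1)[0],key=cv2.contourArea))
    hm=cv2.erode(cv2.fillPoly(np.zeros_like(bl),[hull],1),np.ones((17,17)))
    lab=((c[...,2]>130)&(hm>0)).astype(np.uint8)
    n,l2,st,_=cv2.connectedComponentsWithStats(lab);k=1+st[1:,4].argmax()
    m=cv2.moments((l2==k).astype(np.uint8),True)
    f=lambda p:(np.array(p,float)+.5)/s-.5+[x0,y0]
    lc=max(cv2.findContours((l2==k).astype(np.uint8),0,1)[0],key=cv2.contourArea)
    return f([m["m10"]/m["m00"],m["m01"]/m["m00"]]),f(hull[:,0]),f(lc[:,0])
def rect(im,pts,z):
    g=np.array([atz(im,p,z)[:2] for p in pts],np.float32)*1000
    (c,wh,a)=cv2.minAreaRect(g);return np.round(c,1),np.round(wh,1),round(a,2)
E
python3 - <<'E'
from h import *
a=env.get_image("top");b=env.get_image("scene")
for n,ra,rb,z in(("blue",(108,140,136,176),(325,115,362,145),.044),("single",(296,163,328,193),(218,228,268,268),.044),("upper",(296,194,328,226),(188,203,235,243),.084)):
    la,ha,ca=label(a,ra);lb,hb,cb=label(b,rb);P=tri([ray(a,la),ray(b,lb)])
    print(n,la.round(1),lb.round(1),"tri",(P*1e3).round(1),"top",(atz(a,la,z)*1e3).round(1),"scene",(atz(b,lb,z)*1e3).round(1))
    for i,h,c in((a,ha,ca),(b,hb,cb)):print("  hull",rect(i,h,z),"label",rect(i,c,z))
for i,r in((a,(90,115,200,205)),(b,(285,100,385,185))):
    h=cv2.cvtColor(i["color"],cv2.COLOR_BGR2HSV);m=(((h[...,0]<8)|(h[...,0]>172))&(h[...,1]>150)).astype(np.uint8)
    k=np.zeros_like(m);k[r[1]:r[3],r[0]:r[2]]=1;m*=k
    ct=max(cv2.findContours(m,0,1)[0],key=cv2.contourArea);print("tote",rect(i,ct[:,0],.055),rect(i,ct[:,0],0))
E
```

```text
blue [123.5 158.5] [344.3 128.3] tri [559.4 284.3  40.6] top [558.9 283.3  44. ] scene [560.5 279.7  44. ]
  hull (array([558.6, 281.7]), array([52.5, 65.7]), 85.94) label (array([559. , 283.5]), array([36.7, 27.5]), 86.58)
  hull (array([562.4, 276.9]), array([53.4, 67.7]), 85.52) label (array([560.5, 279.8]), array([36.8, 29.1]), 85.11)
single [311.7 180.2] [240.9 246.6] tri [ 508.3 -212.6   41.6] top [ 508.1 -212.2   44. ] scene [ 509.2 -214.3   44. ]
  hull (array([ 507.8, -211.8]), array([54.3, 67.6]), 85.79) label (array([ 508.2, -212.2]), array([36.5, 28.6]), 86.27)
  hull (array([ 510.4, -219.3]), array([59.6, 68.3]), 85.83) label (array([ 509.2, -214. ]), array([35.7, 28.4]), 86.08)
upper [312.1 206.5] [211.8 220.5] tri [ 436.3 -207.8   81.6] top [ 436.2 -207.4   84. ] scene [ 437.5 -209.5   84. ]
  hull (array([ 436.5, -206.5]), array([53. , 68.4]), 86.03) label (array([ 436.2, -207.4]), array([36.6, 28.6]), 86.93)
  hull (array([ 438.6, -214.5]), array([60.4, 70. ]), 85.67) label (array([ 437.5, -209.3]), array([35.8, 28.4]), 84.88)
tote (array([556.2, 227. ]), array([203. , 169.4]), 85.79) (array([566.6, 241.5]), array([213.5, 178.1]), 85.79)
tote (array([562.3, 199.2]), array([250. , 180.7]), 85.75) (array([543.4, 268.2]), array([268.5, 194.1]), 85.75)
```

```bash
cat >> h.py <<'E'
from scipy.spatial.transform import Rotation as R
def plan(xyz,yaw):
    """yaw: world angle of tool y axis (mod 180), tool down"""
    s=env.observe();T=np.array(s["tool_rot"]);p=np.array(s["position"])
    best=None
    for k in(0,180):
        t=np.radians(yaw+k);y=np.array([np.cos(t),np.sin(t),0]);z=np.array([0,0,-1.]);G=np.c_[np.cross(y,z),y,z]
        r=R.from_matrix(T.T@G).as_rotvec()
        if best is None or np.linalg.norm(r)<np.linalg.norm(best): best=r
    print("t",s["time_s"],"p",(p*1e3).round(1),"q6",round(s["q"][5],1),"yaw_y",np.degrees(np.arctan2(T[1,1],T[0,1])).round(2),"tilt",(T[:,2]).round(4),"w",round(s["grip_width"],4),"F",np.round(s["ft_force"],1),"gf",round(s["gripper_force"],1))
    print("rot",best.round(3),"deltas now-axes",(T.T@(np.array(xyz)-p)).round(4),"final axes",((T@R.from_rotvec(best).as_matrix()).T@(np.array(xyz)-p)).round(4))
E
python3 -c "
from h import *
plan([.5595,.282,.13],-4.2)"
```

```text
t 0.9 p [187.9 516.9 231.3] q6 -12.3 yaw_y 70.02 tilt [-0.  0. -1.] w 0.0852 F [ 0.7  0.1 -0.4] gf 0.0
rot [-0.    -0.     1.295] deltas now-axes [-0.4295 -0.0938  0.1013] final axes [-0.207   0.3878  0.1013]
```

Request:
arm_command([
  {"dx": -0.039, "dy": -0.0085, "dz": 0.0092, "fingers": 0.0854},
  {"dx": -0.039, "dy": -0.0085, "dz": 0.0092},
  {"dx": -0.039, "dy": -0.0085, "dz": 0.0092},
  {"dx": -0.039, "dy": -0.0085, "dz": 0.0092},
  {"dx": -0.039, "dy": -0.0085, "dz": 0.0092},
  {"dx": -0.039, "dy": -0.0085, "dz": 0.0092},
  {"dx": -0.039, "dy": -0.0085, "dz": 0.0092},
  {"dx": -0.039, "dy": -0.0085, "dz": 0.0092},
  {"dx": -0.039, "dy": -0.0085, "dz": 0.0092},
  {"dx": -0.039, "dy": -0.0085, "dz": 0.0092},
  {"dx": -0.039, "dy": -0.0085, "dz": 0.0092},
])

```text
invalid input
```

Request:
arm_command([
  {"rz": 0.13},
  {"rz": 0.13},
  {"rz": 0.13},
  {"rz": 0.13},
  {"rz": 0.13},
  {"rz": 0.13},
  {"rz": 0.13},
  {"rz": 0.13},
  {"rz": 0.13},
  {"rz": 0.125},
  {},
])

```text
invalid input
```

```bash
python3 -c "
from h import *
plan([.5595,.282,.06],-4.2)
b=env.get_image('scene')
T=np.array(env.observe()['tool_rot']);p=np.array(env.observe()['position'])
print(proj(b,[p,p+T[:,1]*.0425,p-T[:,1]*.0425]).round(1))
cv2.imwrite('pics/d.png',cv2.resize(b['color'][20:220,230:460],None,fx=2.5,fy=2.5,interpolation=cv2.INTER_CUBIC))"
```

```text
t 0.9 p [187.9 516.9 231.3] q6 -12.3 yaw_y 70.02 tilt [-0.  0. -1.] w 0.0852 F [ 0.7  0.1 -0.4] gf 0.0
rot [-0.    -0.     1.295] deltas now-axes [-0.4295 -0.0938  0.1713] final axes [-0.207   0.3878  0.1713]
[[263.6   6.1]
 [273.4   2.5]
 [253.4   9.9]]
```

View pics/d.png

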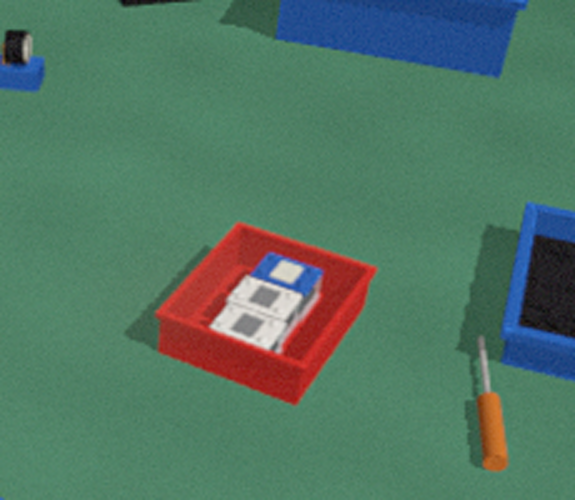

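The picture shows an unchanged scene with the arm not there: both moves were refused. I'll try again with every key in each row.

Request:
arm_command([
  {"rx": 0, "ry": 0, "rz": 0, "dx": -0.039, "dy": -0.0085, "dz": 0.0092, "fingers": 0.085},
  {"rx": 0, "ry": 0, "rz": 0, "dx": -0.039, "dy": -0.0085, "dz": 0.0092, "fingers": 0.085},
  {"rx": 0, "ry": 0, "rz": 0, "dx": -0.039, "dy": -0.0085, "dz": 0.0092, "fingers": 0.085},
  {"rx": 0, "ry": 0, "rz": 0, "dx": -0.039, "dy": -0.0085, "dz": 0.0092, "fingers": 0.085},
  {"rx": 0, "ry": 0, "rz": 0, "dx": -0.039, "dy": -0.0085, "dz": 0.0092, "fingers": 0.085},
  {"rx": 0, "ry": 0, "rz": 0, "dx": -0.039, "dy": -0.0085, "dz": 0.0092, "fingers": 0.085},
  {"rx": 0, "ry": 0, "rz": 0, "dx": -0.039, "dy": -0.0085, "dz": 0.0092, "fingers": 0.085},
  {"rx": 0, "ry": 0, "rz": 0, "dx": -0.039, "dy": -0.0085, "dz": 0.0092, "fingers": 0.085},
  {"rx": 0, "ry": 0, "rz": 0, "dx": -0.039, "dy": -0.0085, "dz": 0.0092, "fingers": 0.085},
  {"rx": 0, "ry": 0, "rz": 0, "dx": -0.039, "dy": -0.0085, "dz": 0.0092, "fingers": 0.085},
  {"rx": 0, "ry": 0, "rz": 0, "dx": -0.039, "dy": -0.0085, "dz": 0.0092, "fingers": 0.085},
])

```text
time_s: 2.05
position: [0.5605, 0.2813, 0.1297]
tool_rot: [[-0.94, 0.342, 0.0], [0.342, 0.94, 0.0], [-0.0, 0.0, -1.0]]
ft_force: [0.7, 1.7, -0.2]
grip_width: 0.0849
gripper_force: 0.0
```

Request:
arm_command([
  {"rx": 0, "ry": 0, "rz": 0.13, "dx": 0, "dy": 0, "dz": 0, "fingers": 0.085},
  {"rx": 0, "ry": 0, "rz": 0.13, "dx": 0, "dy": 0, "dz": 0, "fingers": 0.085},
  {"rx": 0, "ry": 0, "rz": 0.13, "dx": 0, "dy": 0, "dz": 0, "fingers": 0.085},
  {"rx": 0, "ry": 0, "rz": 0.13, "dx": 0, "dy": 0, "dz": 0, "fingers": 0.085},
  {"rx": 0, "ry": 0, "rz": 0.13, "dx": 0, "dy": 0, "dz": 0, "fingers": 0.085},
  {"rx": 0, "ry": 0, "rz": 0.13, "dx": 0, "dy": 0, "dz": 0, "fingers": 0.085},
  {"rx": 0, "ry": 0, "rz": 0.13, "dx": 0, "dy": 0, "dz": 0, "fingers": 0.085},
  {"rx": 0, "ry": 0, "rz": 0.13, "dx": 0, "dy": 0, "dz": 0, "fingers": 0.085},
  {"rx": 0, "ry": 0, "rz": 0.13, "dx": 0, "dy": 0, "dz": 0, "fingers": 0.085},
  {"rx": 0, "ry": 0, "rz": 0.125, "dx": 0, "dy": 0, "dz": 0, "fingers": 0.085},
  {"rx": 0, "ry": 0, "rz": 0, "dx": 0, "dy": 0, "dz": 0, "fingers": 0.085},
])

```text
time_s: 3.15
position: [0.5592, 0.2824, 0.1301]
tool_rot: [[0.074, 0.997, -0.0], [0.997, -0.074, 0.0], [0.0, -0.0, -1.0]]
ft_force: [0.3, 0.8, -0.1]
grip_width: 0.085
gripper_force: 0.0
```

```bash
python3 -c "
from h import *
plan([.5595,.282,.06],-4.2)
b=env.get_image('scene')
T=np.array(env.observe()['tool_rot']);p=np.array(env.observe()['position'])
c=p-T[:,2]*.013
print((proj(b,[c,c+T[:,1]*.0425,c-T[:,1]*.0425])-[265,45]).round(1)*4)
cv2.imwrite('pics/e.png',cv2.resize(b['color'][45:185,265:405],None,fx=4,fy=4,interpolation=cv2.INTER_CUBIC))"
```

```text
t 3.15 p [559.2 282.4 130.1] q6 20.2 yaw_y -4.24 tilt [-1.e-04  0.e+00 -1.e+00] w 0.085 F [ 0.3  0.8 -0.1] gf 0.0
rot [-0.    -0.    -0.001] deltas now-axes [-0.0004  0.0003  0.0701] final axes [-0.0004  0.0003  0.0701]
[[336.  208.4]
 [397.6 227.2]
 [276.4 190. ]]
```

View pics/e.png

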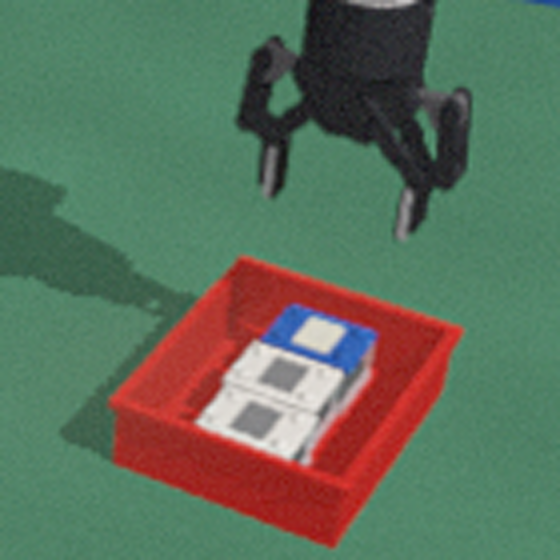

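The gripper hangs centred over the blue lid: tips at about (272,193) and (403,236) in the crop, straddling the lid at (320,335). I'll descend now.

Request:
arm_command([
  {"rx": 0, "ry": 0, "rz": 0, "dx": -0.0004, "dy": 0.0003, "dz": 0.02, "fingers": 0.085},
  {"rx": 0, "ry": 0, "rz": 0, "dx": 0, "dy": 0, "dz": 0.02, "fingers": 0.085},
  {"rx": 0, "ry": 0, "rz": 0, "dx": 0, "dy": 0, "dz": 0.02, "fingers": 0.085},
  {"rx": 0, "ry": 0, "rz": 0, "dx": 0, "dy": 0, "dz": 0.015, "fingers": 0.085},
  {"rx": 0, "ry": 0, "rz": 0, "dx": 0, "dy": 0, "dz": 0.015, "fingers": 0.085},
  {"rx": 0, "ry": 0, "rz": 0, "dx": 0, "dy": 0, "dz": 0.012, "fingers": 0.085},
  {"rx": 0, "ry": 0, "rz": 0, "dx": 0, "dy": 0, "dz": 0.012, "fingers": 0.085},
  {"rx": 0, "ry": 0, "rz": 0, "dx": 0, "dy": 0, "dz": 0.012, "fingers": 0.085},
  {"rx": 0, "ry": 0, "rz": 0, "dx": 0, "dy": 0, "dz": 0, "fingers": 0.085},
])

```text
time_s: 4.1
position: [0.5587, 0.2817, 0.0025]
tool_rot: [[0.072, 0.997, -0.003], [0.997, -0.072, -0.001], [-0.001, -0.003, -1.0]]
ft_force: [-1.1, -0.2, 0.7]
grip_width: 0.085
gripper_force: 0.0
```

Request:
arm_command([
  {"rx": 0, "ry": 0, "rz": 0, "dx": 0, "dy": 0, "dz": 0, "fingers": 0.072},
  {"rx": 0, "ry": 0, "rz": 0, "dx": 0, "dy": 0, "dz": 0, "fingers": 0.068},
  {"rx": 0, "ry": 0, "rz": 0, "dx": 0, "dy": 0, "dz": 0, "fingers": 0.062},
  {"rx": 0, "ry": 0, "rz": 0, "dx": 0, "dy": 0, "dz": 0, "fingers": 0.05},
  {"rx": 0, "ry": 0, "rz": 0, "dx": 0, "dy": 0, "dz": 0, "fingers": 0.05},
  {"rx": 0, "ry": 0, "rz": 0, "dx": 0, "dy": 0, "dz": 0, "fingers": 0.05},
], squeeze=50)

```text
time_s: 4.7
position: [0.5599, 0.2821, 0.005]
tool_rot: [[0.073, 0.997, 0.002], [0.997, -0.073, 0.0], [0.001, 0.002, -1.0]]
ft_force: [-0.9, -0.1, 6.1]
grip_width: 0.0652
gripper_force: 56.7
```

Request:
arm_command([
  {"rx": 0, "ry": 0, "rz": 0, "dx": 0, "dy": 0, "dz": -0.003, "fingers": 0.05},
  {"rx": 0, "ry": 0, "rz": 0, "dx": 0, "dy": 0, "dz": -0.006, "fingers": 0.05},
  {"rx": 0, "ry": 0, "rz": 0, "dx": 0, "dy": 0, "dz": -0.01, "fingers": 0.05},
  {"rx": 0, "ry": 0, "rz": 0, "dx": 0, "dy": 0, "dz": -0.012, "fingers": 0.05},
  {"rx": 0, "ry": 0, "rz": 0, "dx": 0, "dy": 0, "dz": -0.015, "fingers": 0.05},
  {"rx": 0, "ry": 0, "rz": 0, "dx": 0, "dy": 0, "dz": -0.02, "fingers": 0.05},
  {"rx": 0, "ry": 0, "rz": 0, "dx": 0, "dy": 0, "dz": -0.02, "fingers": 0.05},
  {"rx": 0, "ry": 0, "rz": 0, "dx": 0, "dy": 0, "dz": -0.02, "fingers": 0.05},
  {"rx": 0, "ry": 0, "rz": 0, "dx": 0, "dy": 0, "dz": 0, "fingers": 0.05},
])

```text
time_s: 5.6
position: [0.5607, 0.2824, 0.1137]
tool_rot: [[0.073, 0.997, 0.006], [0.997, -0.073, 0.002], [0.002, 0.006, -1.0]]
ft_force: [0.3, 0.6, -2.8]
grip_width: 0.065
gripper_force: 56.1
```

```bash
python3 -c "
from h import *
plan([.50,-.03,.11],-4.2)
b=env.get_image('scene')
cv2.imwrite('pics/f.png',cv2.resize(b['color'][45:185,265:405],None,fx=4,fy=4,interpolation=cv2.INTER_CUBIC))"
```

```text
t 5.6 p [560.7 282.4 113.7] q6 20.1 yaw_y -4.18 tilt [ 0.006   0.0017 -1.    ] w 0.065 F [ 0.3  0.6 -2.8] gf 56.1
rot [ 0.006 -0.002  0.   ] deltas now-axes [-0.316  -0.0378  0.0028] final axes [-0.316  -0.0377  0.0037]
```

View pics/f.png

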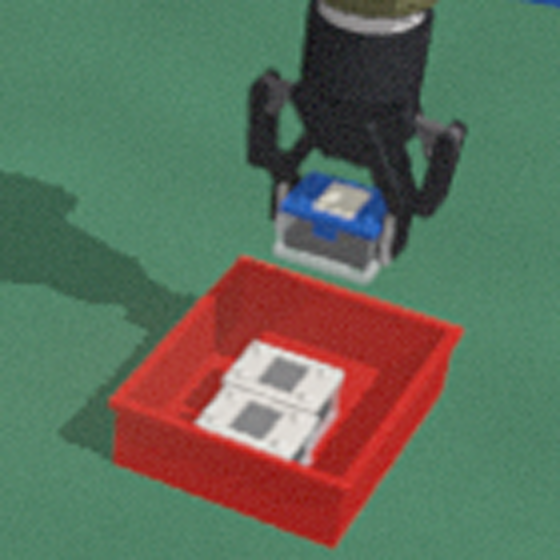

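The blue box hangs in the fingers at (330,225), and both white boxes have stayed in the tote. I'll move to the bench.

Request:
arm_command([
  {"rx": 0, "ry": 0, "rz": 0, "dx": -0.015, "dy": -0.002, "dz": 0, "fingers": 0.05},
  {"rx": 0, "ry": 0, "rz": 0, "dx": -0.03, "dy": -0.0036, "dz": 0, "fingers": 0.05},
  {"rx": 0, "ry": 0, "rz": 0, "dx": -0.035, "dy": -0.004, "dz": 0, "fingers": 0.05},
  {"rx": 0, "ry": 0, "rz": 0, "dx": -0.035, "dy": -0.004, "dz": 0, "fingers": 0.05},
  {"rx": 0, "ry": 0, "rz": 0, "dx": -0.035, "dy": -0.004, "dz": 0, "fingers": 0.05},
  {"rx": 0, "ry": 0, "rz": 0, "dx": -0.035, "dy": -0.004, "dz": 0, "fingers": 0.05},
  {"rx": 0, "ry": 0, "rz": 0, "dx": -0.035, "dy": -0.004, "dz": 0, "fingers": 0.05},
  {"rx": 0, "ry": 0, "rz": 0, "dx": -0.035, "dy": -0.004, "dz": 0, "fingers": 0.05},
  {"rx": 0, "ry": 0, "rz": 0, "dx": -0.03, "dy": -0.0036, "dz": 0, "fingers": 0.05},
  {"rx": 0, "ry": 0, "rz": 0, "dx": -0.02, "dy": -0.0025, "dz": 0, "fingers": 0.05},
  {"rx": 0, "ry": 0, "rz": 0, "dx": -0.011, "dy": -0.002, "dz": 0, "fingers": 0.05},
  {"rx": 0, "ry": 0, "rz": 0, "dx": 0, "dy": 0, "dz": 0, "fingers": 0.05},
])

```text
time_s: 6.85
position: [0.498, -0.0315, 0.1096]
tool_rot: [[0.075, 0.997, -0.001], [0.997, -0.075, 0.0], [0.0, -0.001, -1.0]]
ft_force: [0.1, 0.8, -1.7]
grip_width: 0.0655
gripper_force: 56.1
```

Request:
arm_command([
  {"rx": 0, "ry": 0, "rz": 0, "dx": 0, "dy": 0, "dz": 0.02, "fingers": 0.05},
  {"rx": 0, "ry": 0, "rz": 0, "dx": 0, "dy": 0, "dz": 0.02, "fingers": 0.05},
  {"rx": 0, "ry": 0, "rz": 0, "dx": 0, "dy": 0, "dz": 0.02, "fingers": 0.05},
  {"rx": 0, "ry": 0, "rz": 0, "dx": 0, "dy": 0, "dz": 0.02, "fingers": 0.05},
  {"rx": 0, "ry": 0, "rz": 0, "dx": 0, "dy": 0, "dz": 0.01, "fingers": 0.05},
  {"rx": 0, "ry": 0, "rz": 0, "dx": 0, "dy": 0, "dz": 0.01, "fingers": 0.05},
  {"rx": 0, "ry": 0, "rz": 0, "dx": 0, "dy": 0, "dz": 0, "fingers": 0.05},
])

```text
time_s: 7.55
position: [0.4984, -0.03, 0.0093]
tool_rot: [[0.072, 0.997, -0.002], [0.997, -0.072, 0.001], [0.0, -0.002, -1.0]]
ft_force: [0.4, 0.5, -0.7]
grip_width: 0.0654
gripper_force: 56.1
```

```bash
python3 -c "
from h import *
for i in range(4):
    plan([.50,-.03,.0],-4.2);b=env.get_image('scene')"
```

```text
t 7.55 p [498.4 -30.    9.3] q6 -12.9 yaw_y -4.16 tilt [-1.6e-03  5.0e-04 -1.0e+00] w 0.0654 F [ 0.4  0.5 -0.7] gf 56.1
rot [-0.002 -0.     0.001] deltas now-axes [0.0001 0.0016 0.0093] final axes [0.0001 0.0016 0.0093]
t 7.6 p [498.8 -30.2  10. ] q6 -12.9 yaw_y -4.16 tilt [-4.e-04  2.e-04 -1.e+00] w 0.0655 F [ 0.1 -0.7 -1.1] gf 56.1
rot [-0.    -0.     0.001] deltas now-axes [0.0003 0.0012 0.01  ] final axes [0.0003 0.0012 0.01  ]
t 7.65 p [499.1 -30.3  10.5] q6 -12.9 yaw_y -4.17 tilt [ 5.e-04 -2.e-04 -1.e+00] w 0.0653 F [-0.1 -0.4 -1.3] gf 56.1
rot [0.001 0.    0.001] deltas now-axes [0.0004 0.0009 0.0105] final axes [0.0004 0.0009 0.0105]
t 7.7 p [499.2 -30.4  10.7] q6 -12.9 yaw_y -4.17 tilt [ 1.1e-03 -3.0e-04 -1.0e+00] w 0.0654 F [ 0.9 -0.6 -1.8] gf 56.1
rot [0.001 0.    0.   ] deltas now-axes [0.0005 0.0008 0.0107] final axes [0.0005 0.0008 0.0107]
```

Request:
arm_command([
  {"rx": 0, "ry": 0, "rz": 0, "dx": 0, "dy": 0, "dz": 0.002, "fingers": 0.05},
  {"rx": 0, "ry": 0, "rz": 0, "dx": 0, "dy": 0, "dz": 0.002, "fingers": 0.05},
  {"rx": 0, "ry": 0, "rz": 0, "dx": 0, "dy": 0, "dz": 0.002, "fingers": 0.05},
  {"rx": 0, "ry": 0, "rz": 0, "dx": 0, "dy": 0, "dz": 0.0015, "fingers": 0.05},
  {"rx": 0, "ry": 0, "rz": 0, "dx": 0, "dy": 0, "dz": 0.001, "fingers": 0.05},
  {"rx": 0, "ry": 0, "rz": 0, "dx": 0, "dy": 0, "dz": 0, "fingers": 0.05},
  {"rx": 0, "ry": 0, "rz": 0, "dx": 0, "dy": 0, "dz": 0, "fingers": 0.05},
])

```text
time_s: 8.45
position: [0.4988, -0.0305, 0.0016]
tool_rot: [[0.073, 0.997, -0.0], [0.997, -0.073, -0.0], [-0.0, -0.0, -1.0]]
ft_force: [0.7, -0.9, -2.1]
grip_width: 0.0655
gripper_force: 56.1
```

Request:
arm_command([
  {"rx": 0, "ry": 0, "rz": 0, "dx": 0, "dy": 0, "dz": 0.0005, "fingers": 0.05},
  {"rx": 0, "ry": 0, "rz": 0, "dx": 0, "dy": 0, "dz": 0.0005, "fingers": 0.05},
  {"rx": 0, "ry": 0, "rz": 0, "dx": 0, "dy": 0, "dz": 0, "fingers": 0.05},
])

```text
time_s: 8.75
position: [0.4989, -0.0305, 0.001]
tool_rot: [[0.073, 0.997, 0.0], [0.997, -0.073, -0.0], [-0.0, 0.001, -1.0]]
ft_force: [-2.0, 0.3, 4.3]
grip_width: 0.0657
gripper_force: 56.6
```

Request:
arm_command([
  {"rx": 0, "ry": 0, "rz": 0, "dx": 0, "dy": 0, "dz": 0, "fingers": 0.07},
  {"rx": 0, "ry": 0, "rz": 0, "dx": 0, "dy": 0, "dz": 0, "fingers": 0.085},
  {"rx": 0, "ry": 0, "rz": 0, "dx": 0, "dy": 0, "dz": 0, "fingers": 0.085},
  {"rx": 0, "ry": 0, "rz": 0, "dx": 0, "dy": 0, "dz": 0, "fingers": 0.085},
  {"rx": 0, "ry": 0, "rz": 0, "dx": 0, "dy": 0, "dz": -0.01, "fingers": 0.085},
  {"rx": 0, "ry": 0, "rz": 0, "dx": 0, "dy": 0, "dz": -0.02, "fingers": 0.085},
  {"rx": 0, "ry": 0, "rz": 0, "dx": 0, "dy": 0, "dz": -0.03, "fingers": 0.085},
  {"rx": 0, "ry": 0, "rz": 0, "dx": 0, "dy": 0, "dz": -0.03, "fingers": 0.085},
  {"rx": 0, "ry": 0, "rz": 0, "dx": 0, "dy": 0, "dz": -0.02, "fingers": 0.085},
  {"rx": 0, "ry": 0, "rz": 0, "dx": 0.04, "dy": 0, "dz": 0, "fingers": 0.085},
  {"rx": 0, "ry": 0, "rz": 0, "dx": 0.045, "dy": 0, "dz": 0, "fingers": 0.085},
  {"rx": 0, "ry": 0, "rz": 0, "dx": 0.045, "dy": 0, "dz": 0, "fingers": 0.085},
])

```text
time_s: 9.95
position: [0.5083, 0.1005, 0.1116]
tool_rot: [[0.074, 0.997, 0.001], [0.997, -0.074, -0.0], [0.0, 0.001, -1.0]]
ft_force: [-0.1, -0.3, -0.3]
grip_width: 0.0848
gripper_force: 0.0
```

Request:
arm_command([
  {"rx": 0, "ry": 0, "rz": 0.143, "dx": 0, "dy": 0, "dz": 0, "fingers": 0.085},
  {"rx": 0, "ry": 0, "rz": 0.143, "dx": 0, "dy": 0, "dz": 0, "fingers": 0.085},
  {"rx": 0, "ry": 0, "rz": 0.143, "dx": 0, "dy": 0, "dz": 0, "fingers": 0.085},
  {"rx": 0, "ry": 0, "rz": 0.143, "dx": 0, "dy": 0, "dz": 0, "fingers": 0.085},
  {"rx": 0, "ry": 0, "rz": 0.143, "dx": 0, "dy": 0, "dz": 0, "fingers": 0.085},
  {"rx": 0, "ry": 0, "rz": 0.143, "dx": 0, "dy": 0, "dz": 0, "fingers": 0.085},
  {"rx": 0, "ry": 0, "rz": 0.143, "dx": 0, "dy": 0, "dz": 0, "fingers": 0.085},
  {"rx": 0, "ry": 0, "rz": 0.143, "dx": 0, "dy": 0, "dz": 0, "fingers": 0.085},
  {"rx": 0, "ry": 0, "rz": 0.143, "dx": 0, "dy": 0, "dz": 0, "fingers": 0.085},
  {"rx": 0, "ry": 0, "rz": 0.143, "dx": 0, "dy": 0, "dz": 0, "fingers": 0.085},
  {"rx": 0, "ry": 0, "rz": 0.141, "dx": 0, "dy": 0, "dz": 0, "fingers": 0.085},
  {"rx": 0, "ry": 0, "rz": 0, "dx": 0, "dy": 0, "dz": 0, "fingers": 0.085},
])

```text
time_s: 11.15
position: [0.5082, 0.0992, 0.1113]
tool_rot: [[0.997, -0.074, 0.001], [-0.074, -0.997, -0.0], [0.001, -0.0, -1.0]]
ft_force: [0.1, 0.1, -0.1]
grip_width: 0.0851
gripper_force: 0.0
```

Run:
```python
from h import *
plan([.4989,-.0305,.06],85.8)
a=env.get_image("top");b=env.get_image("scene")
g=np.array([.4989,-.0305,.04]);ca,cb=proj(a,g)[0],proj(b,g)[0]
box=lambda c,r:(int(c[0]-r),int(c[1]-r),int(c[0]+r),int(c[1]+r))
for n,ra,rb,z in(("blue",box(ca,20),box(cb,27),.040),("single",(296,163,328,193),(218,228,268,268),.044)):
    la,ha,cc=label(a,ra);lb,hb,cd=label(b,rb);P=tri([ray(a,la),ray(b,lb)])
    print(n,la.round(1),lb.round(1),"tri",(P*1e3).round(1),"top",(atz(a,la,z)*1e3).round(1),"scene",(atz(b,lb,z)*1e3).round(1))
    for i,h,c in((a,ha,cc),(b,hb,cd)):print("  hull",rect(i,h,z),"label",rect(i,c,z))
cv2.imwrite('pics/g.png',cv2.resize(b['color'][110:290,180:380],None,fx=3,fy=3,interpolation=cv2.INTER_CUBIC))
```

```text
t 11.15 p [508.2  99.2 111.3] q6 92.2 yaw_y -94.26 tilt [ 5.e-04 -0.e+00 -1.e+00] w 0.0851 F [ 0.1  0.1 -0.1] gf 0.0
rot [-0.    -0.001 -0.001] deltas now-axes [0.0003 0.1301 0.0513] final axes [0.0002 0.1301 0.0513]
blue [241.6 183.2] [274.9 192.3] tri [498.4 -29.   37.4] top [498. -29.  40.] scene [499.5 -31.4  40. ]
  hull (array([498.2, -29. ]), array([52.2, 66.7]), 86.49) label (array([498. , -29.1]), array([36. , 28.6]), 87.15)
  hull (array([500. , -38.1]), array([63.6, 70. ]), 85.66) label (array([499.3, -31. ]), array([37.2, 28.8]), 85.65)
single [311.7 180.2] [240.9 246.6] tri [ 508.3 -212.6   41.5] top [ 508.1 -212.2   44. ] scene [ 509.2 -214.4   44. ]
  hull (array([ 507.8, -211.9]), array([54.4, 67.6]), 85.96) label (array([ 508.2, -212.2]), array([36.4, 28.5]), 86.27)
  hull (array([ 510.4, -219.4]), array([59.7, 68.4]), 86.13) label (array([ 509. , -214.1]), array([35.7, 28.4]), 85.57)
```

View pics/g.png

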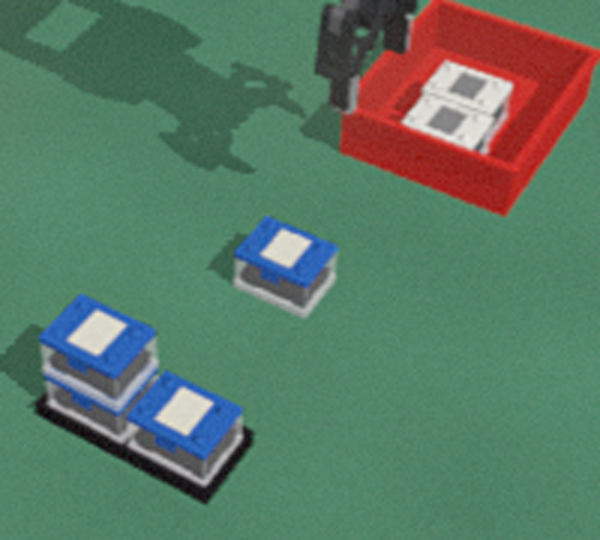

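The blue box stands upright on the bench at about (287,262), clear of everything. Both views agree that the single box is offset from it by (+9.9, −183.1) mm at the same yaw. Next I'll grip it by the long sides.

Request:
arm_command([
  {"rx": 0, "ry": 0, "rz": 0, "dx": 0.0003, "dy": 0.03, "dz": 0, "fingers": 0.085},
  {"rx": 0, "ry": 0, "rz": 0, "dx": 0, "dy": 0.04, "dz": 0, "fingers": 0.085},
  {"rx": 0, "ry": 0, "rz": 0, "dx": 0, "dy": 0.04, "dz": 0, "fingers": 0.085},
  {"rx": 0, "ry": 0, "rz": 0, "dx": 0, "dy": 0.02, "dz": 0.01, "fingers": 0.085},
  {"rx": 0, "ry": 0, "rz": 0, "dx": 0, "dy": 0, "dz": 0.02, "fingers": 0.085},
  {"rx": 0, "ry": 0, "rz": 0, "dx": 0, "dy": 0, "dz": 0.02, "fingers": 0.085},
  {"rx": 0, "ry": 0, "rz": 0, "dx": 0, "dy": 0, "dz": 0, "fingers": 0.085},
])

```text
time_s: 11.95
position: [0.4979, -0.0304, 0.059]
tool_rot: [[0.997, -0.071, -0.004], [-0.071, -0.997, 0.001], [-0.004, -0.001, -1.0]]
ft_force: [-0.6, -0.5, 0.3]
grip_width: 0.0852
gripper_force: 0.0
```

```bash
python3 -c "
from h import *
for i in range(3):
    plan([.4989,-.0303,.003],85.8);b=env.get_image('scene')"
```

```text
t 11.95 p [497.9 -30.4  59. ] q6 77.0 yaw_y -94.07 tilt [-0.0041  0.0012 -1.    ] w 0.0852 F [-0.6 -0.5  0.3] gf 0.0
rot [-0.001  0.004  0.002] deltas now-axes [ 0.0013 -0.0001  0.056 ] final axes [ 0.001  -0.0002  0.056 ]
t 12.0 p [498.7 -30.4  60.3] q6 77.0 yaw_y -94.07 tilt [-1.9e-03  6.0e-04 -1.0e+00] w 0.0851 F [1.2 0.2 0.5] gf 0.0
rot [-0.     0.002  0.002] deltas now-axes [ 0.0003 -0.0001  0.0573] final axes [ 0.0002 -0.0001  0.0573]
t 12.05 p [499.2 -30.5  61.1] q6 77.0 yaw_y -94.09 tilt [-0. -0. -1.] w 0.0849 F [-0.2 -0.   0.6] gf 0.0
rot [0.    0.    0.002] deltas now-axes [-0.0003 -0.0001  0.0581] final axes [-0.0003 -0.0001  0.0581]
```

Request:
arm_command([
  {"rx": 0, "ry": 0, "rz": 0.001, "dx": -0.0003, "dy": 0, "dz": 0.012, "fingers": 0.085},
  {"rx": 0, "ry": 0, "rz": 0.001, "dx": 0, "dy": 0, "dz": 0.016, "fingers": 0.085},
  {"rx": 0, "ry": 0, "rz": 0, "dx": 0, "dy": 0, "dz": 0.014, "fingers": 0.085},
  {"rx": 0, "ry": 0, "rz": 0, "dx": 0, "dy": 0, "dz": 0.01, "fingers": 0.085},
  {"rx": 0, "ry": 0, "rz": 0, "dx": 0, "dy": 0, "dz": 0.006, "fingers": 0.085},
  {"rx": 0, "ry": 0, "rz": 0, "dx": 0, "dy": 0, "dz": 0, "fingers": 0.075},
  {"rx": 0, "ry": 0, "rz": 0, "dx": 0, "dy": 0, "dz": 0, "fingers": 0.062},
  {"rx": 0, "ry": 0, "rz": 0, "dx": 0, "dy": 0, "dz": 0, "fingers": 0.054},
  {"rx": 0, "ry": 0, "rz": 0, "dx": 0, "dy": 0, "dz": 0, "fingers": 0.048},
  {"rx": 0, "ry": 0, "rz": 0, "dx": 0, "dy": 0, "dz": 0, "fingers": 0.035},
  {"rx": 0, "ry": 0, "rz": 0, "dx": 0, "dy": 0, "dz": 0, "fingers": 0.035},
  {"rx": 0, "ry": 0, "rz": 0, "dx": 0, "dy": 0, "dz": 0, "fingers": 0.035},
])

```text
time_s: 13.3
position: [0.4992, -0.0305, 0.0033]
tool_rot: [[0.997, -0.075, 0.001], [-0.075, -0.997, -0.0], [0.001, 0.0, -1.0]]
ft_force: [-1.1, 0.6, 6.2]
grip_width: 0.0496
gripper_force: 52.4
```

```bash
python3 -c "
from h import *
for i in range(3):
    plan([.4989,-.0303,.003],85.8);b=env.get_image('scene')"
```

```text
t 13.3 p [499.2 -30.5   3.3] q6 77.2 yaw_y -94.31 tilt [ 1.4e-03 -4.0e-04 -1.0e+00] w 0.0496 F [-1.1  0.6  6.2] gf 52.4
rot [ 0.    -0.001 -0.002] deltas now-axes [-0.0003 -0.0002  0.0003] final axes [-0.0003 -0.0002  0.0003]
t 13.35 p [499.2 -30.5   3.3] q6 77.2 yaw_y -94.31 tilt [ 1.4e-03 -4.0e-04 -1.0e+00] w 0.0494 F [-0.3  0.4  5.8] gf 52.4
rot [ 0.    -0.001 -0.002] deltas now-axes [-0.0003 -0.0002  0.0003] final axes [-0.0003 -0.0002  0.0003]
t 13.4 p [499.2 -30.5   3.3] q6 77.2 yaw_y -94.3 tilt [ 1.3e-03 -3.0e-04 -1.0e+00] w 0.0494 F [-0.   0.3  6.2] gf 52.4
rot [ 0.    -0.001 -0.002] deltas now-axes [-0.0003 -0.0002  0.0003] final axes [-0.0003 -0.0002  0.0003]
```

Request:
arm_command([
  {"rx": 0, "ry": 0, "rz": 0, "dx": 0, "dy": 0, "dz": -0.003, "fingers": 0.035},
  {"rx": 0, "ry": 0, "rz": 0, "dx": 0, "dy": 0, "dz": -0.01, "fingers": 0.035},
  {"rx": 0, "ry": 0, "rz": 0, "dx": 0, "dy": 0, "dz": -0.02, "fingers": 0.035},
  {"rx": 0, "ry": 0, "rz": 0, "dx": 0, "dy": 0, "dz": -0.025, "fingers": 0.035},
  {"rx": 0, "ry": 0, "rz": 0, "dx": 0, "dy": 0, "dz": -0.025, "fingers": 0.035},
  {"rx": 0, "ry": 0, "rz": 0, "dx": 0, "dy": 0, "dz": -0.02, "fingers": 0.035},
  {"rx": 0, "ry": 0, "rz": 0, "dx": 0, "dy": 0, "dz": -0.012, "fingers": 0.035},
])

```text
time_s: 14.15
position: [0.499, -0.0305, 0.1198]
tool_rot: [[0.997, -0.075, 0.002], [-0.075, -0.997, -0.001], [0.002, 0.001, -1.0]]
ft_force: [-0.6, 0.4, -2.0]
grip_width: 0.0494
gripper_force: 52.1
```

Request:
arm_command([
  {"rx": 0, "ry": 0, "rz": 0, "dx": 0, "dy": 0.015, "dz": 0, "fingers": 0.035},
  {"rx": 0, "ry": 0, "rz": 0, "dx": 0, "dy": 0.03, "dz": 0, "fingers": 0.035},
  {"rx": 0, "ry": 0, "rz": 0, "dx": 0, "dy": 0.035, "dz": 0, "fingers": 0.035},
  {"rx": 0, "ry": 0, "rz": 0, "dx": 0, "dy": 0.035, "dz": 0, "fingers": 0.035},
  {"rx": 0, "ry": 0, "rz": 0, "dx": 0, "dy": 0.03, "dz": 0, "fingers": 0.035},
  {"rx": 0, "ry": 0, "rz": 0, "dx": 0, "dy": 0.02, "dz": 0, "fingers": 0.035},
  {"rx": 0, "ry": 0, "rz": 0, "dx": 0, "dy": 0.01, "dz": 0, "fingers": 0.035},
  {"rx": 0, "ry": 0, "rz": 0, "dx": 0, "dy": 0, "dz": 0, "fingers": 0.035},
  {"rx": 0, "ry": 0, "rz": 0, "dx": 0, "dy": 0, "dz": 0, "fingers": 0.035},
  {"rx": 0, "ry": 0, "rz": 0, "dx": 0, "dy": 0, "dz": 0, "fingers": 0.035},
  {"rx": 0, "ry": 0, "rz": 0, "dx": 0, "dy": 0, "dz": 0, "fingers": 0.035},
])

```text
time_s: 15.25
position: [0.4857, -0.204, 0.1177]
tool_rot: [[0.997, -0.074, -0.0], [-0.074, -0.997, 0.0], [-0.0, -0.0, -1.0]]
ft_force: [1.0, -0.1, -1.1]
grip_width: 0.0494
gripper_force: 52.2
```

```bash
python3 -c "
from h import *
plan([.5091,-.2135,.060],85.8);b=env.get_image('scene')
cv2.imwrite('pics/i.png',cv2.resize(b['color'][160:290,160:300],None,fx=4,fy=4,interpolation=cv2.INTER_CUBIC))
plan([.5091,-.2135,.060],85.8)"
```

```text
t 15.25 p [ 485.7 -204.   117.7] q6 58.6 yaw_y -94.24 tilt [-1.e-04  2.e-04 -1.e+00] w 0.0494 F [ 1.  -0.1 -1.1] gf 52.2
rot [-0.     0.    -0.001] deltas now-axes [0.024  0.0077 0.0577] final axes [0.024  0.0077 0.0577]
t 15.3 p [ 485.7 -204.2  117.7] q6 58.6 yaw_y -94.25 tilt [-1.e-04  1.e-04 -1.e+00] w 0.0495 F [-0.5  0.4 -2.4] gf 52.2
rot [-0.     0.    -0.001] deltas now-axes [0.024  0.0075 0.0577] final axes [0.024  0.0076 0.0577]
```

View pics/i.png

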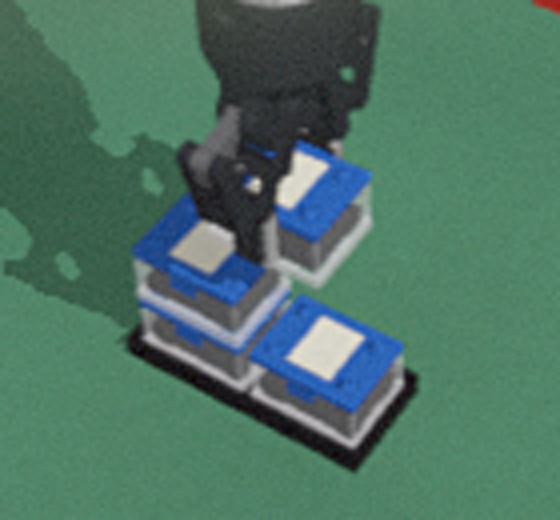

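The blue box is held level at (315,210), clear above the stack, with the single box at (330,350) still in place. I'll align, then descend part way.

Request:
arm_command([
  {"rx": 0, "ry": 0, "rz": 0, "dx": 0.008, "dy": 0.0025, "dz": 0, "fingers": 0.035},
  {"rx": 0, "ry": 0, "rz": 0, "dx": 0.008, "dy": 0.0025, "dz": 0, "fingers": 0.035},
  {"rx": 0, "ry": 0, "rz": 0, "dx": 0.008, "dy": 0.0025, "dz": 0, "fingers": 0.035},
  {"rx": 0, "ry": 0, "rz": 0, "dx": 0, "dy": 0, "dz": 0.01, "fingers": 0.035},
  {"rx": 0, "ry": 0, "rz": 0, "dx": 0, "dy": 0, "dz": 0.015, "fingers": 0.035},
  {"rx": 0, "ry": 0, "rz": 0, "dx": 0, "dy": 0, "dz": 0.015, "fingers": 0.035},
  {"rx": 0, "ry": 0, "rz": 0, "dx": 0, "dy": 0, "dz": 0.01, "fingers": 0.035},
  {"rx": 0, "ry": 0, "rz": 0, "dx": 0, "dy": 0, "dz": 0.005, "fingers": 0.035},
  {"rx": 0, "ry": 0, "rz": 0, "dx": 0, "dy": 0, "dz": 0, "fingers": 0.035},
  {"rx": 0, "ry": 0, "rz": 0, "dx": 0, "dy": 0, "dz": 0, "fingers": 0.035},
  {"rx": 0, "ry": 0, "rz": 0, "dx": 0, "dy": 0, "dz": 0, "fingers": 0.035},
  {"rx": 0, "ry": 0, "rz": 0, "dx": 0, "dy": 0, "dz": 0, "fingers": 0.035},
])

```text
time_s: 16.5
position: [0.5092, -0.2144, 0.0631]
tool_rot: [[0.997, -0.075, 0.001], [-0.075, -0.997, -0.001], [0.001, 0.0, -1.0]]
ft_force: [-0.1, -0.2, -1.9]
grip_width: 0.0496
gripper_force: 52.2
```

```bash
python3 -c "
from h import *
plan([.5091,-.2135,.053],85.8);b=env.get_image('scene')
cv2.imwrite('pics/j.png',cv2.resize(b['color'][160:290,160:300],None,fx=4,fy=4,interpolation=cv2.INTER_CUBIC))
plan([.5091,-.2135,.053],85.8)"
```

```text
t 16.5 p [ 509.2 -214.4   63.1] q6 59.2 yaw_y -94.31 tilt [ 8.e-04 -6.e-04 -1.e+00] w 0.0496 F [-0.1 -0.2 -1.9] gf 52.2
rot [ 0.    -0.001 -0.002] deltas now-axes [-0.0002 -0.0009  0.0101] final axes [-0.0001 -0.0009  0.0101]
t 16.55 p [ 509.1 -214.3   63. ] q6 59.2 yaw_y -94.31 tilt [ 6.e-04 -5.e-04 -1.e+00] w 0.0494 F [-0.1  0.8 -2.2] gf 52.2
rot [ 0.    -0.001 -0.002] deltas now-axes [-0.0001 -0.0008  0.01  ] final axes [-0.0001 -0.0008  0.01  ]
```

View pics/j.png

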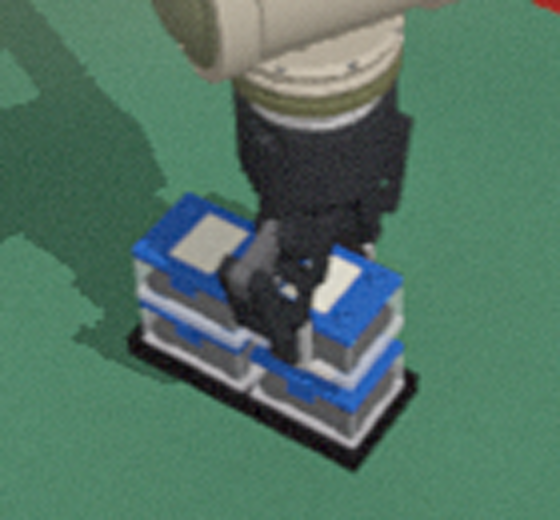

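The held box sits in line above the single box, with its right edge at (400,285) over the lid edge at (403,350), and nothing is touched. I'll correct by −0.8 mm and lower slowly.

Request:
arm_command([
  {"rx": 0, "ry": 0, "rz": -0.001, "dx": 0, "dy": -0.0008, "dz": 0.002, "fingers": 0.035},
  {"rx": 0, "ry": 0, "rz": 0, "dx": 0, "dy": 0, "dz": 0.002, "fingers": 0.035},
  {"rx": 0, "ry": 0, "rz": 0, "dx": 0, "dy": 0, "dz": 0.002, "fingers": 0.035},
  {"rx": 0, "ry": 0, "rz": 0, "dx": 0, "dy": 0, "dz": 0.002, "fingers": 0.035},
  {"rx": 0, "ry": 0, "rz": 0, "dx": 0, "dy": 0, "dz": 0.002, "fingers": 0.035},
  {"rx": 0, "ry": 0, "rz": 0, "dx": 0, "dy": 0, "dz": 0.001, "fingers": 0.035},
  {"rx": 0, "ry": 0, "rz": 0, "dx": 0, "dy": 0, "dz": 0.001, "fingers": 0.035},
  {"rx": 0, "ry": 0, "rz": 0, "dx": 0, "dy": 0, "dz": 0, "fingers": 0.035},
  {"rx": 0, "ry": 0, "rz": 0, "dx": 0, "dy": 0, "dz": 0, "fingers": 0.035},
])

```text
time_s: 17.45
position: [0.5091, -0.2135, 0.0507]
tool_rot: [[0.997, -0.074, 0.0], [-0.074, -0.997, -0.0], [0.0, 0.0, -1.0]]
ft_force: [-0.4, -0.7, -3.1]
grip_width: 0.0492
gripper_force: 52.2
```

Request:
arm_command([
  {"rx": 0, "ry": 0, "rz": 0, "dx": 0, "dy": 0, "dz": 0.0007, "fingers": 0.035},
  {"rx": 0, "ry": 0, "rz": 0, "dx": 0, "dy": 0, "dz": 0.0007, "fingers": 0.035},
  {"rx": 0, "ry": 0, "rz": 0, "dx": 0, "dy": 0, "dz": 0.0006, "fingers": 0.035},
  {"rx": 0, "ry": 0, "rz": 0, "dx": 0, "dy": 0, "dz": 0, "fingers": 0.035},
  {"rx": 0, "ry": 0, "rz": 0, "dx": 0, "dy": 0, "dz": 0, "fingers": 0.035},
])

```text
time_s: 17.95
position: [0.5091, -0.2134, 0.0486]
tool_rot: [[0.997, -0.074, -0.0], [-0.074, -0.997, 0.0], [-0.0, -0.0, -1.0]]
ft_force: [-0.5, -0.8, -1.8]
grip_width: 0.0495
gripper_force: 52.2
```

Request:
arm_command([
  {"rx": 0, "ry": 0, "rz": 0, "dx": 0, "dy": 0, "dz": 0.0005, "fingers": 0.035},
  {"rx": 0, "ry": 0, "rz": 0, "dx": 0, "dy": 0, "dz": 0.0005, "fingers": 0.035},
  {"rx": 0, "ry": 0, "rz": 0, "dx": 0, "dy": 0, "dz": 0.0004, "fingers": 0.035},
  {"rx": 0, "ry": 0, "rz": 0, "dx": 0, "dy": 0, "dz": 0, "fingers": 0.035},
  {"rx": 0, "ry": 0, "rz": 0, "dx": 0, "dy": 0, "dz": 0, "fingers": 0.035},
])

```text
time_s: 18.45
position: [0.509, -0.2134, 0.0473]
tool_rot: [[0.997, -0.074, 0.0], [-0.074, -0.997, -0.0], [0.0, 0.0, -1.0]]
ft_force: [-1.0, -0.7, 0.8]
grip_width: 0.0496
gripper_force: 52.5
```

Request:
arm_command([
  {"rx": 0, "ry": 0, "rz": 0, "dx": 0, "dy": 0, "dz": 0.0003, "fingers": 0.035},
  {"rx": 0, "ry": 0, "rz": 0, "dx": 0, "dy": 0, "dz": 0, "fingers": 0.035},
  {"rx": 0, "ry": 0, "rz": 0, "dx": 0, "dy": 0, "dz": 0, "fingers": 0.035},
])

```text
time_s: 18.75
position: [0.5091, -0.2135, 0.0474]
tool_rot: [[0.997, -0.074, 0.0], [-0.074, -0.997, -0.0], [0.0, 0.0, -1.0]]
ft_force: [-2.6, 2.1, 6.1]
grip_width: 0.0492
gripper_force: 53.0
```

The box is home: the TCP is 44.1 mm above its bench-grip height and the contact force is rising. I'll release and retreat.

Request:
arm_command([
  {"rx": 0, "ry": 0, "rz": 0, "dx": 0, "dy": 0, "dz": 0, "fingers": 0.055},
  {"rx": 0, "ry": 0, "rz": 0, "dx": 0, "dy": 0, "dz": 0, "fingers": 0.065},
  {"rx": 0, "ry": 0, "rz": 0, "dx": 0, "dy": 0, "dz": 0, "fingers": 0.08},
  {"rx": 0, "ry": 0, "rz": 0, "dx": 0, "dy": 0, "dz": 0, "fingers": 0.08},
  {"rx": 0, "ry": 0, "rz": 0, "dx": 0, "dy": 0, "dz": -0.005, "fingers": 0.08},
  {"rx": 0, "ry": 0, "rz": 0, "dx": 0, "dy": 0, "dz": -0.015, "fingers": 0.08},
  {"rx": 0, "ry": 0, "rz": 0, "dx": 0, "dy": 0, "dz": -0.025, "fingers": 0.08},
  {"rx": 0, "ry": 0, "rz": 0, "dx": 0, "dy": 0, "dz": -0.03, "fingers": 0.08},
  {"rx": 0, "ry": 0, "rz": 0, "dx": 0, "dy": 0, "dz": -0.03, "fingers": 0.08},
  {"rx": 0, "ry": 0, "rz": 0, "dx": 0, "dy": -0.03, "dz": 0, "fingers": 0.08},
  {"rx": 0, "ry": 0, "rz": 0, "dx": 0, "dy": -0.04, "dz": 0, "fingers": 0.08},
  {"rx": 0, "ry": 0, "rz": 0, "dx": 0, "dy": -0.04, "dz": 0, "fingers": 0.08},
])

```text
time_s: 19.95
position: [0.5171, -0.1028, 0.1525]
tool_rot: [[0.997, -0.075, 0.001], [-0.075, -0.997, -0.0], [0.001, 0.0, -1.0]]
ft_force: [-0.2, 0.5, -0.2]
grip_width: 0.0803
gripper_force: 0.0
```

Request:
arm_command([
  {"rx": 0, "ry": 0, "rz": 0, "dx": 0, "dy": -0.03, "dz": 0, "fingers": 0.08},
  {"rx": 0, "ry": 0, "rz": 0, "dx": 0, "dy": 0, "dz": 0, "fingers": 0.08},
  {"rx": 0, "ry": 0, "rz": 0, "dx": 0, "dy": 0, "dz": 0, "fingers": 0.08},
  {"rx": 0, "ry": 0, "rz": 0, "dx": 0, "dy": 0, "dz": 0, "fingers": 0.08},
])

```text
time_s: 20.35
position: [0.5195, -0.0747, 0.1521]
tool_rot: [[0.997, -0.075, 0.0], [-0.075, -0.997, -0.0], [0.0, 0.0, -1.0]]
ft_force: [-0.5, 0.4, -0.3]
grip_width: 0.0803
gripper_force: 0.0
```

Run:
```python
from h import *
a=env.get_image("top");b=env.get_image("scene");env.observe()
box=lambda c,r:(int(c[0]-r),int(c[1]-r),int(c[0]+r),int(c[1]+r))
for n,g in(("blue",[.5091,-.2135,.084]),("upper",[.4367,-.2085,.084])):
    la,_,_=label(a,box(proj(a,g)[0],15));lb,_,_=label(b,box(proj(b,g)[0],20))
    print(n,"tri",(tri([ray(a,la),ray(b,lb)])*1e3).round(1),(atz(a,la,.084)*1e3).round(1),(atz(b,lb,.084)*1e3).round(1))
cv2.imwrite('pics/k.png',cv2.resize(b['color'][160:290,160:300],None,fx=4,fy=4,interpolation=cv2.INTER_CUBIC))
plan([.5,0,.1],85.8)
```

```text
blue tri [ 508.1 -213.4   81.8] [ 507.8 -213.    84. ] [ 509.1 -214.9   84. ]
upper tri [ 436.3 -207.8   81.6] [ 436.2 -207.4   84. ] [ 437.5 -209.5   84. ]
t 20.45 p [519.5 -74.9 151.9] q6 73.2 yaw_y -94.34 tilt [ 1.e-04 -2.e-04 -1.e+00] w 0.0796 F [0.1 0.  0.1] gf 0.0
rot [ 0.    -0.    -0.002] deltas now-axes [-0.0251 -0.0732  0.0519] final axes [-0.0249 -0.0733  0.0519]
```

View pics/k.png

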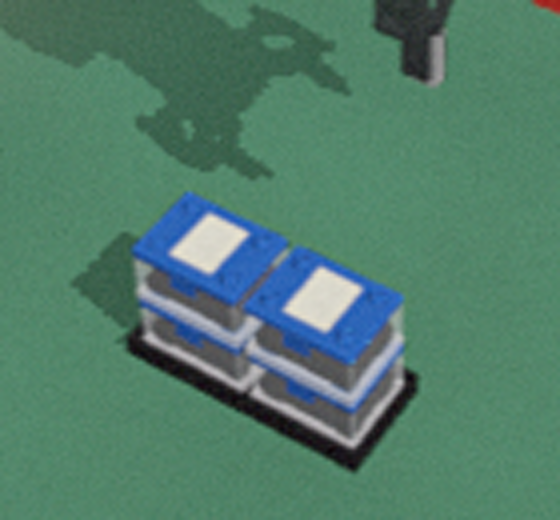

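The two stacks now stand at the same height, with labels at (210,243) and (323,300) and triangulated heights of 81.6 and 81.8 mm. The first stack has not moved and the gripper is clear, so I'll hand in.

```bash
python3 -c "
from rig import env
print(env.close_job())"
```

```text
the job is handed in; nothing more can be done
None
```

The blue-lidded box is seated in line over the four lugs of the single box in the tray, set down once on the bench on the way. The white-lidded boxes and the two-high stack were left where they were, and I handed the job in at about 20.5 s.

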